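# Return the check weights to their stand

## Task

The scale test is over: put the four brass check weights that stand about on the belt back into their stand, so that the row runs in order of size, the smallest weight in the smallest dish and so on up to the largest in the largest, each standing flat on the floor of its dish. Keep every weight upright, and leave the relay and the white cup that stand nearby where they are.

Things in the scene. Friction and masses are not known exactly. Their poses are not given: they have to be found in the camera images.
- weight_small: the small of the four brass check weights, a round body with a knob on top: 24 mm across, 26 mm high over all, about 0.05 kg; the sides are straight from 1 mm up to 17 mm above its underside, then narrow to the knob. Starts upright on the belt, not in the stand. Origin at the centre of its underside, z up through the knob; round, so its yaw means nothing.
- weight_medium: the medium of the four brass check weights, a round body with a knob on top: 30 mm across, 32 mm high over all, about 0.1 kg; the sides are straight from 1 mm up to 21 mm above its underside, then narrow to the knob. Starts upright on the belt, not in the stand. Origin at the centre of its underside, z up through the knob; round, so its yaw means nothing.
- weight_large: the large of the four brass check weights, a round body with a knob on top: 38 mm across, 41 mm high over all, about 0.2 kg; the sides are straight from 1 mm up to 27 mm above its underside, then narrow to the knob. Starts upright on the belt, not in the stand. Origin at the centre of its underside, z up through the knob; round, so its yaw means nothing.
- weight_largest: the largest of the four brass check weights, a round body with a knob on top: 49 mm across, 52 mm high over all, about 0.42 kg; the sides are straight from 1 mm up to 34 mm above its underside, then narrow to the knob. Starts upright on the belt, not in the stand. Origin at the centre of its underside, z up through the knob; round, so its yaw means nothing.
- dish_small: shallow round black dish of the weight stand at one end of the row, for the small weight (24 mm): 38 mm across inside, 43 mm outside. Fixed. Origin at the centre of its underside, 8 mm above the belt, z up; flat felt floor 3 mm above the origin, top of its upright wall 9 mm above it. The row runs along the dishes' y axis, small at -y, largest at +y; centres 52, 59 and 68.5 mm apart.
- dish_medium: shallow round black dish of the weight stand next to the small dish, for the medium weight (30 mm): 44 mm across inside, 49 mm outside. Fixed. Origin at the centre of its underside, 8 mm above the belt, z up; flat felt floor 3 mm above the origin, top of its upright wall 9 mm above it. The gap between a weight set in the middle and the wall is 7 mm all round in every dish.
- dish_large: shallow round black dish of the weight stand between the medium and the largest dish, for the large weight (38 mm): 52 mm across inside, 57 mm outside. Fixed. Origin at the centre of its underside, 8 mm above the belt, z up; flat felt floor 3 mm above the origin, top of its upright wall 9 mm above it. The four dishes stand in one row on an aluminium strip, 256 x 74 x 8 mm, fixed on the belt at any angle.
- dish_largest: shallow round black dish of the weight stand at the other end of the row, for the largest weight (49 mm): 63 mm across inside, 68 mm outside. Fixed. Origin at the centre of its underside, 8 mm above the belt, z up; flat felt floor 3 mm above the origin, top of its upright wall 9 mm above it. Same shape as the other dishes.
- relay: bystander: grey box-shaped plug-in relay, 23 x 29 mm and 40 mm high, standing loose between the weights. Origin at the centre of its underside, z up.
- white_cup: bystander: white fluted plastic sample cup, 65 mm across the rim and 68 mm high, light, standing loose on the belt right of the weights. Origin at the centre of its underside, z up.
Mind the look-alikes: they are no part of the job. Leave any green look-alike of the weight_largest alone. What is shaped like the weight_large but turquoise is not meant.

How it is judged:
By the outcome, as a careful person would: the job done as asked, in the order asked, and still so for the second after the job is handed in, with the robot touching nothing.
It also fails if it takes over 106 s, if anything falls off the work surface, if the arm or the gripper's body presses on something with over 40 N, if the wrist force passes 120 N, or if a joint passes its speed limit or range.

## Robot

A 6-joint arm with a two-finger parallel gripper is mounted at the origin on a cart in front of the work surface, level with it; the furniture and walls round the work are solid. World frame = base frame: x ahead of the robot, y to its left, z up, the work surface at z = 0. Lengths are in m, angles in rad, forces in N, time in s.
With the tool pointing down it reaches from about 0.3 to 0.775 m from the base axis. Payload 14.6 kg.
Tool frame: the origin (TCP) lies at the very end of the fingers, on their centre line; the grasp point (between the pads) lies 19 mm behind it; y points along the fingers, x is the direction in which the jaws open and shut, and the axes are right-handed (so a half turn about y gives the same grasp; the last joint's range is limited). The gripper opens to 94 mm and grips with 3 to 60 N. Pads are 16 mm wide; open, the fingers measure 119 mm over their backs; the gripper's body (75 mm by 177 mm) begins 78 mm behind the grasp point.
Start: joints at [-1.392, 0.3, 1.521, -0, 1.321, -0.067], TCP at [0.134, -0.533, 0.205] pointing down, gripper open.
Joint ranges: [-3.03, 3.03], [-0.79, 2.21], [0.23, 2.52], [-1.04, 4.18], [0, 3.07], [-2.55, 2.55]. Speed limits (rad/s): [2.22, 2.22, 2.57, 3.14, 3.14, 3.14].

## Interface

Orientations are given as [roll, pitch, yaw] about the fixed x, y, z axes, in that order (R = Rz(yaw) Ry(pitch) Rx(roll)).
In Python, from station import * gives the robot as it stands.
- The arm moves only by the tool send_rows, never from a script. Its argument "series" is text: rows parted by semicolons, each of 7 numbers parted by spaces: the turn, a rotation vector about the tool's x, y, z in units of 5 degrees (1.0 is 5 degrees), then the shift along the tool's x, y, z in cm, then the opening, from -1 (shut) to 1 (fully open). A call has exactly 10 rows; each row is the pose to reach, as a shift and turn from the pose commanded when the call began, along the tool's axes at that moment; what a row does not reach only later rows make up. A row lasts 1/12 s, in which the tool goes at most 41.7 mm and 7.16 degrees, less where a joint would pass 70% of its speed; a pose out of reach is approached as far as the arm can. A call with a gripper value outside its range is refused whole. The fingers move at their own pace and stop on an object; "newtons" is the grip in N (left out, the last holds). Time passes only in rows, so rows that repeat a pose let the fingers close, or fill a call up. It gives the time, the measured TCP pose, the force and the opening at its end, in the units of the state.
- get_obs(): the state, without advancing time (a new reading comes with each control period).
- camera(name): name is "side" or "top" or "wrist"; returns the picture (384x512x3 uint8, red, green, blue); there is no depth.
- camera_info(name): a dict with "K" (3x3 intrinsics, pixels), "R" (3x3) and "t" (3): a world point X has camera coordinates R X + t; the wrist camera has in their place "mount" (4x4, takes a point from camera to tool coordinates, whose origin is the TCP and whose axes are the tool frame's). Camera axes: x right, y down, z forward; pixel columns grow to the right and rows downward; lengths in m; the calibration is good to about 2 mm. A picture is of the moment at which its call begins: read the wrist's pose just before it. camera_info takes no time and is no camera call.
- hand_in(): hands the job in, once; it reports no verdict.
The state is a dict: "time_s": time; "qpos": joint angles; "joint_vel": joint speeds; "tau": joint torques, N m; "ee_pos": TCP position; "eef_rot": TCP orientation; "force": force on the tool from outside, world axes, zero at the start; "moment": the same for the moment, N m; "grip_width": finger opening in m.
Only numpy, scipy, OpenCV 4.12 (cv2) and the standard library are available. Lean on these libraries where they do the work, as an engineer would, in place of code of your own. Each camera call takes 0.05 s, during which the arm holds its last target. There are 200 camera calls.

## Working session

There is one attempt and no reset: what is moved stays moved. The work goes in short steps, Python scripts to look and compute and a tool call to move; the robot and the scene stay as the last step left them, time stands still between calls to the robot, and variables do not carry over. Pictures are saved under pics/ and viewed, on a budget of 14 in all, crops included, one or two more only if the job needs it, and the job is handed in when it is done.

Besides the shell and the picture viewer there is one more tool, called after "Request:" as a command line: name --argument value ..., lists and objects as JSON in quotes. send_rows: Moves the arm, as the interface text tells. Its arguments: {"type":"object","properties":{"series":{"type":"string"},"newtons":{"type":"number"}},"required":["series"]}

```bash
mkdir -p pics; ls; python3 - <<'E'
from station import *
import cv2
o=get_obs(); print(o['ee_pos'],o['eef_rot'],o['grip_width'],o['time_s'])
for n in('top','side'):
    im=camera(n); cv2.imwrite(f'pics/{n}0.png',im[:,:,::-1]); i=camera_info(n); print(n,i)
print(camera_info('wrist'))
a=cv2.imread('pics/top0.png');cv2.imwrite('pics/top0b.png',cv2.resize(a,(800,600),interpolation=cv2.INTER_CUBIC))
a=cv2.imread('pics/side0.png');cv2.imwrite('pics/side0b.png',cv2.resize(a,(800,600),interpolation=cv2.INTER_CUBIC))
E
```

```text
pics
[ 0.1337773  -0.53320275  0.20488594] [-1.57073959e+00  1.18007379e-03 -1.32501305e+00] 0.09395235083462905 0.0
top {'K': array([[400.66213361,   0.        , 263.73168688],
       [  0.        , 400.66213361, 189.36401799],
       [  0.        ,   0.        ,   1.        ]]), 'R': array([[ 0.01771692, -0.99979896, -0.00938936],
       [-0.99788108, -0.01709337, -0.06277873],
       [ 0.06260561,  0.01048171, -0.9979833 ]]), 't': array([-0.10356169,  0.5384778 ,  1.13547688])}
side {'K': array([[487.56757623,   0.        , 253.48432694],
       [  0.        , 487.56757623, 192.24593643],
       [  0.        ,   0.        ,   1.        ]]), 'R': array([[ 0.99731346, -0.07109165, -0.01765912],
       [-0.05145275, -0.50826896, -0.85965998],
       [ 0.05213906,  0.85825908, -0.51056134]]), 't': array([-0.54618141,  0.01670868,  1.34020233])}
{'K': array([[333.78718591,   0.        , 257.8671545 ],
       [  0.        , 333.78718591, 201.76137174],
       [  0.        ,   0.        ,   1.        ]]), 'mount': array([[ 9.99999796e-01,  1.64608386e-04, -6.16736193e-04,
         3.16837060e-05],
       [ 6.38066446e-04, -2.85294392e-01,  9.58439723e-01,
        -1.79697613e-01],
       [-1.81841613e-05, -9.58439921e-01, -2.85294438e-01,
         8.41733801e-02],
       [ 0.00000000e+00,  0.00000000e+00,  0.00000000e+00,
         1.00000000e+00]])}
```

View pics/top0b.png

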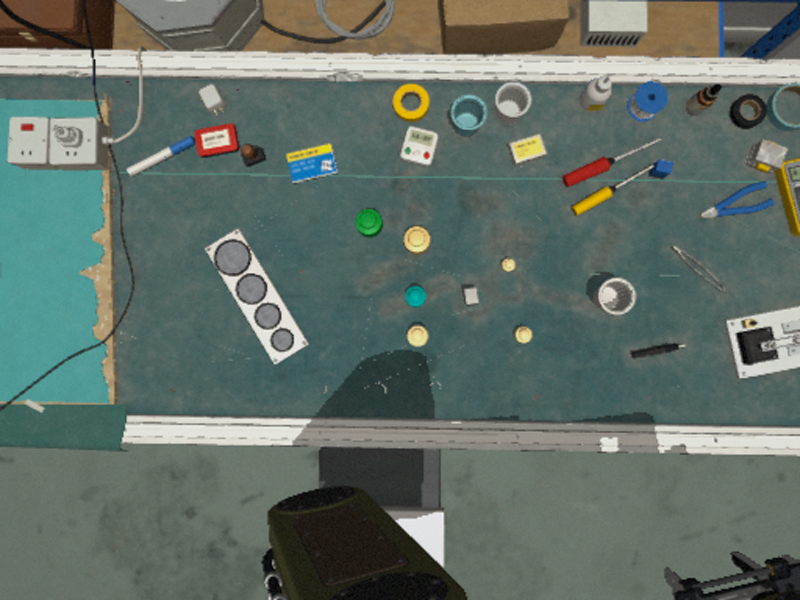

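View pics/side0b.png

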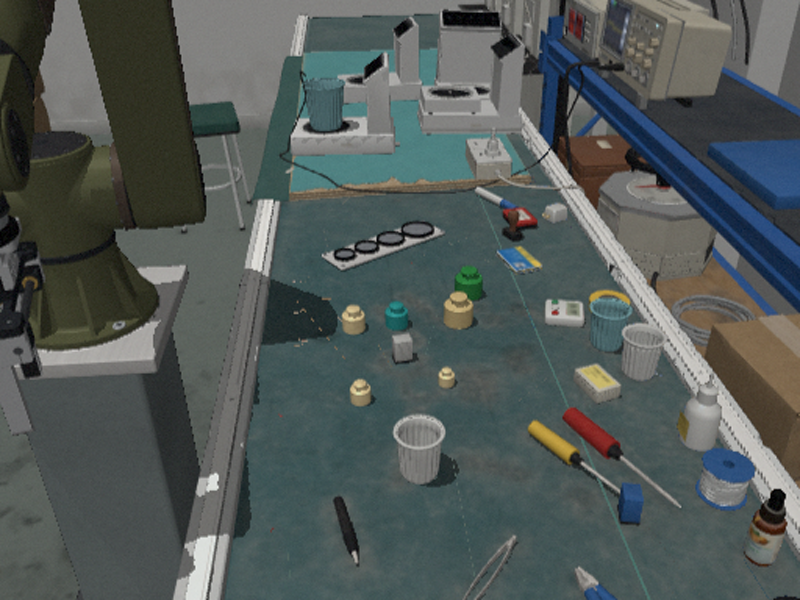

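The top view (800x600 enlargement) shows brass candidates at (417,239), (417,335), (523,334) and (508,264). They look like largest, large, medium and small. The green look-alike is at (369,221) and the turquoise one at (415,295). The relay is at (471,294) and the cup at (614,295). The dishes run from (232,256), largest, to (282,341), smallest. Next I measure positions.

```bash
cat > h.py <<'E'
import numpy as np, cv2
from station import *
from scipy.spatial.transform import Rotation as Ro
def ray(n,uv,z):
    i=camera_info(n);K,R,t=i['K'],i['R'],i['t']
    C=-R.T@t; d=R.T@np.linalg.solve(K,[uv[0],uv[1],1.]); return C+d*(z-C[2])/d[2]
def go(x,y,z,yaw,o=None):
    "turn about tool y (5deg) and shift (cm, tool axes) to bring TCP to x,y,z,yaw"
    o=o or get_obs(); R=Ro.from_euler('xyz',o['eef_rot']).as_matrix()
    Rt=Ro.from_euler('xyz',[-np.pi/2,0,yaw]).as_matrix()
    rv=Ro.from_matrix(R.T@Rt).as_rotvec(degrees=True)/5
    print('rot',rv.round(2),'cm',(R.T@(np.array([x,y,z])-o['ee_pos'])*100).round(2))
def brass(im):
    h=cv2.cvtColor(im,cv2.COLOR_RGB2HSV); return cv2.inRange(h,(14,60,90),(32,255,255))
E
python3 - <<'E'
from h import *
dims={'L4':(.049,.034,.052),'L3':(.038,.027,.041),'L2':(.030,.021,.032),'L1':(.024,.017,.026)}
for n in('top','side'):
    im=cv2.imread(f'pics/{n}0.png')[:,:,::-1].copy()
    for c in cv2.findContours(brass(im),0,2)[0]:
        if cv2.contourArea(c)<25: continue
        (u,v),r=cv2.minEnclosingCircle(c); x,y,w,h=cv2.boundingRect(c)
        p=ray(n,(u,v),.015)
        if abs(p[1])<.4 and .2<p[0]<.7: print(n,(round(u),round(v)),w,h,p.round(4), 'diam',(w*1.13/400*1000) if n=='top' else '')
im=cv2.imread('pics/top0.png')
# dishes: dark rims on the bright strip
g=cv2.cvtColor(im,cv2.COLOR_BGR2GRAY)[140:240,125:205]
m=(g>150).astype(np.uint8)
cv2.imwrite('pics/strip.png',np.hstack([cv2.resize(im[140:240,125:205],None,fx=5,fy=5,interpolation=2),cv2.resize(cv2.cvtColor(m*255,8),None,fx=5,fy=5)])[:,:800])
c=max(cv2.findContours(m,0,2)[0],key=cv2.contourArea)
(u,v),s,a=cv2.minAreaRect(c); b=cv2.boxPoints(((u+125,v+140),s,a)); print(s,a)
B=np.array([ray('top',q,.008)[:2] for q in b]); print(B.round(4),np.linalg.norm(B[0]-B[1]),np.linalg.norm(B[1]-B[2]),B.mean(0))
cs,hi=cv2.findContours(m,cv2.RETR_CCOMP,2)
for c,h in zip(cs,hi[0]):
    if h[3]>=0 and cv2.contourArea(c)>60:
        e=cv2.fitEllipse(c); print('hole',e[0][0]+125,e[0][1]+140,e[1],ray('top',(e[0][0]+125,e[0][1]+140),.0125).round(4))
crop=cv2.resize(im[135:230,220:360],(798,541),interpolation=2); cv2.imwrite('pics/crop.png',crop)
E
```

```text
top (334, 214) 12 11 [ 0.4738 -0.298   0.015 ] diam 33.9
top (267, 215) 13 14 [ 0.4682 -0.1045  0.015 ] diam 36.724999999999994
top (325, 169) 9 9 [ 0.6021 -0.2698  0.015 ] diam 25.424999999999997
top (266, 153) 18 19 [ 0.6456 -0.1003  0.015 ] diam 50.849999999999994
side (230, 251) 13 17 [ 0.474  -0.3013  0.015 ] diam 
side (285, 241) 10 13 [ 0.6018 -0.2762  0.015 ] diam 
side (226, 204) 15 18 [ 0.4687 -0.1018  0.015 ] diam 
side (293, 198) 19 24 [ 0.6462 -0.0902  0.015 ] diam 
(70.48591613769531, 25.210290908813477) 59.03623962402344
[[0.5834 0.2701]
 [0.6224 0.2083]
 [0.4486 0.0974]
 [0.4102 0.1587]] 0.07311465826200945 0.2061980822436351 [0.51613388 0.18362499]
hole 180.21400451660156 217.12145233154297 (16.320232391357422, 16.679851531982422) [0.4563 0.1448 0.0125]
hole 170.9347038269043 201.6673698425293 (18.196571350097656, 19.286134719848633) [0.5003 0.173  0.0125]
hole 160.36649703979492 184.36004257202148 (21.161819458007812, 21.403194427490234) [0.5498 0.2053 0.0125]
```

View pics/crop.png

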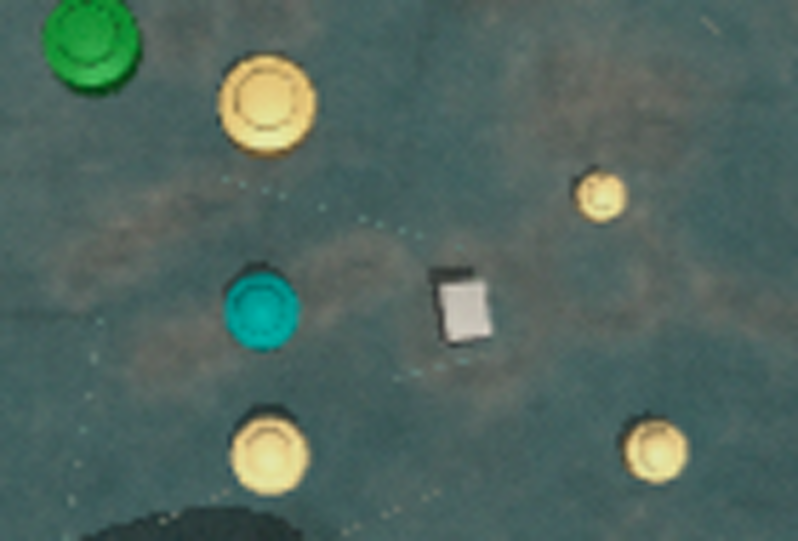

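View pics/strip.png

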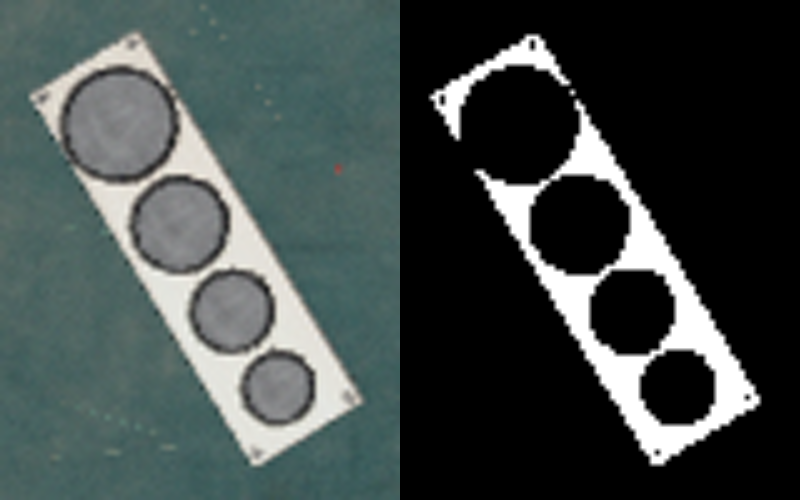

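The crop confirms four brass weights of clearly different diameters (about 51, 37, 34 and 25 mm apparent). Green and turquoise are distinct from them, and the relay is a grey box. The strip picture shows four dishes in size order, with spacings of 52.3 and 59.1 mm that agree with the description. I now go above the medium weight.

```bash
python3 -c "
from h import *
go(.474,-.299,.14,-.996)"
```

```text
rot [-0.   -3.77 -0.01] cm [-14.44   6.51  38.7 ]
```

Request:
send_rows --series "0 -3.77 0 -14.4 0 38.7 0.6;0 -3.77 0 -14.4 0 38.7 0.6;0 -3.77 0 -14.4 0 38.7 0.6;0 -3.77 0 -14.4 0 38.7 0.6;0 -3.77 0 -14.4 0 38.7 0.6;0 -3.77 0 -14.4 0 38.7 0.6;0 -3.77 0 -14.4 0 38.7 0.6;0 -3.77 0 -14.4 0 38.7 0.6;0 -3.77 0 -14.4 0 38.7 0.6;0 -3.77 0 -14.4 0 38.7 0.6" --newtons 20

```text
time_s: 0.93
ee_pos: [0.4758, -0.2978, 0.2052]
eef_rot: [-1.571, 0.0, -0.996]
force: [0.5, -0.7, 0.5]
grip_width: 0.0753
```

Request:
send_rows --series "0 0 0 0 6.5 0 0.5;0 0 0 0 6.5 0 0.5;0 0 0 0 6.5 0 0.5;0 0 0 0 6.5 0 0.5;0 0 0 0 6.5 0 0.5;0 0 0 0 6.5 0 0.5;0 0 0 0 6.5 0 0.5;0 0 0 0 6.5 0 0.5;0 0 0 0 6.5 0 0.5;0 0 0 0 6.5 0 0.5"

```text
time_s: 1.77
ee_pos: [0.4742, -0.2997, 0.1408]
eef_rot: [-1.571, -0.0, -0.996]
force: [-0.8, -0.2, -0.1]
grip_width: 0.0708
```

```bash
cat >> h.py <<'E'
def wray(uv,z,o):
    i=camera_info('wrist');M=i['mount'];R=Ro.from_euler('xyz',o['eef_rot']).as_matrix()
    C=R@M[:3,3]+o['ee_pos']; d=R@M[:3,:3]@np.linalg.solve(i['K'],[uv[0],uv[1],1.]); return C+d*(z-C[2])/d[2]
def wpix(X,o):
    i=camera_info('wrist');M=i['mount'];R=Ro.from_euler('xyz',o['eef_rot']).as_matrix()
    p=M[:3,:3].T@(R.T@(np.array(X)-o['ee_pos'])-M[:3,3]); q=i['K']@p; return q[:2]/q[2]
def look(name,z=.012,save=True):
    "wrist picture; brass blobs: bounding-circle centre cast on plane z"
    o=get_obs(); im=camera('wrist')
    for c in cv2.findContours(brass(im),0,2)[0]:
        if cv2.contourArea(c)<150: continue
        (u,v),r=cv2.minEnclosingCircle(c); x,y,w,h=cv2.boundingRect(c)
        print('blob',(round(u),round(v)),w,h,wray((x+w/2,y+h/2),z,o).round(4))
    if save: cv2.imwrite(f'pics/{name}.png',cv2.resize(im[:,:,::-1],(800,600)))
    print(o['ee_pos'].round(4),o['eef_rot'].round(3),o['time_s'],o['grip_width'],o['force'].round(1))
    return o,im
E
python3 -c "
from h import *
o,im=look('w1');print(wpix((.474,-.299,.012),o))"
```

```text
blob (412, 353) 20 61 [ 0.4143 -0.546   0.012 ]
blob (102, 352) 20 62 [ 0.2264 -0.2547  0.012 ]
blob (256, 193) 33 36 [ 0.4745 -0.2981  0.012 ]
blob (63, 80) 62 49 [ 0.4688 -0.1015  0.012 ]
blob (310, 52) 31 33 [ 0.6033 -0.2707  0.012 ]
blob (504, 28) 19 28 [ 0.7059 -0.3932  0.012 ]
[ 0.4742 -0.2997  0.1408] [-1.571 -0.    -0.996] 1.7667 0.07082473509366505 [-0.8 -0.2 -0.1]
[256.98191998 193.88534926]
```

View pics/w1.png

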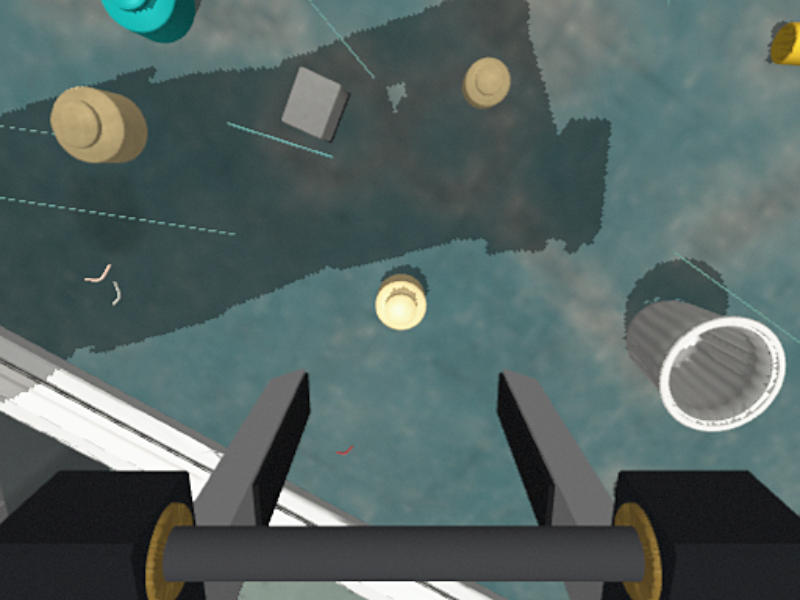

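The wrist view agrees with the estimate: the medium weight is at (400,301), in line between the jaws. The small one is at (487,82), the large at (97,124), the relay at (315,104) and the cup at (720,370), clear of the fingers. I descend and grip.

Request:
send_rows --series "0 0 0 0 4 0.1 0.5;0 0 0 0 8 0.1 0.5;0 0 0 0 11 0.1 0.5;0 0 0 0 13.1 0.1 0.5;0 0 0 0 13.1 0.1 0.5;0 0 0 0 13.1 0.1 0.5;0 0 0 0 13.1 0.1 -1;0 0 0 0 13.1 0.1 -1;0 0 0 0 13.1 0.1 -1;0 0 0 0 13.1 0.1 -1" --newtons 20

```text
time_s: 2.65
ee_pos: [0.4755, -0.2994, 0.0106]
eef_rot: [-1.57, -0.002, -0.996]
force: [0.6, -0.7, 0.2]
grip_width: 0.0475
```

Request:
send_rows --series "0 0 0 0 0 0 -1;0 0 0 0 0 0 -1;0 0 0 0 0 0 -1;0 0 0 0 0 0 -1;0 0 0 0 0 0 -1;0 0 0 0 -1 0 -1;0 0 0 0 -1 0 -1;0 0 0 0 -3 0 -1;0 0 0 0 -6 0 -1;0 0 0 0 -10 0 -1"

```text
time_s: 3.48
ee_pos: [0.4739, -0.2983, 0.1086]
eef_rot: [-1.572, 0.004, -0.996]
force: [0.6, -0.5, -1.7]
grip_width: 0.029
```

```bash
python3 -c "
from h import *
o,im=look('w2');go(.5003,.173,.11,-.996)"
```

```text
blob (325, 352) 16 62 [ 0.3784 -0.4372  0.012 ]
blob (191, 352) 15 62 [ 0.3076 -0.3289  0.012 ]
blob (258, 253) 53 62 [ 0.4341 -0.3244  0.012 ]
blob (41, 79) 73 55 [ 0.4682 -0.1007  0.012 ]
blob (319, 47) 35 37 [ 0.6035 -0.2706  0.012 ]
[ 0.4739 -0.2983  0.1086] [-1.572  0.004 -0.996] 3.4833 0.028994186055583647 [ 0.6 -0.5 -1.7]
rot [-0.04  0.    0.09] cm [-38.48   0.61  27.7 ]
```

View pics/w2.png

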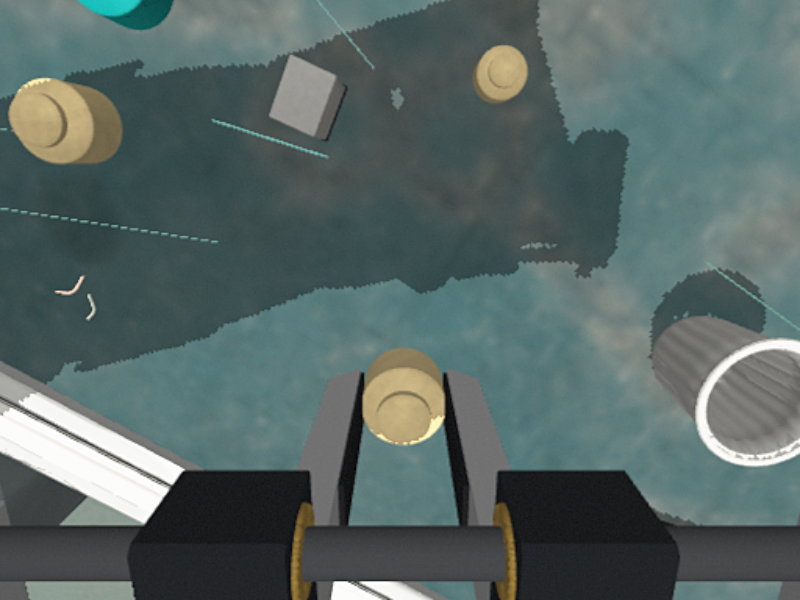

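The weight is held upright between the fingers, with its knob at (403,415) and a width of 29 mm. I carry it to the medium dish.

Request:
send_rows --series "0 0 0 -1.6 0 1.2 -1;0 0 0 -4 0 2.9 -1;0 0 0 -7 0 5 -1;0 0 0 -10 0 7.2 -1;0 0 0 -13 0 9.4 -1;0 0 0 -16 0 11.6 -1;0 0 0 -19 0 13.7 -1;0 0 0 -22 0 15.8 -1;0 0 0 -25 0 18 -1;0 0 0 -28 0 20.2 -1"

```text
time_s: 4.37
ee_pos: [0.4922, 0.0475, 0.1098]
eef_rot: [-1.57, -0.001, -0.996]
force: [1.0, -0.2, -0.8]
grip_width: 0.0292
```

Request:
send_rows --series "0 0 0 -3 0 2.1 -1;0 0 0 -6 0 4.3 -1;0 0 0 -8.5 0 6.1 -1;0 0 0 -10 0 7.2 -1;0 0 0 -10.5 0 7.5 -1;0 0 0 -10.5 0 7.5 -1;0 0 0 -10.5 0 7.5 -1;0 0 0 -10.5 0 7.5 -1;0 0 0 -10.5 0 7.5 -1;0 0 0 -10.5 0 7.5 -1"

```text
time_s: 5.2
ee_pos: [0.4983, 0.1738, 0.1096]
eef_rot: [-1.571, -0.0, -0.997]
force: [0.9, -0.3, -0.6]
grip_width: 0.0289
```

```bash
python3 -c "
from h import *
o,im=look('w3');go(.5003,.173,.020,-.996)
for x,y in((.4563,.1448),(.5003,.173),(.5498,.2053),(.6073,.2425)): print(wpix((x,y,.011),o)*1.5625)"
```

```text
blob (476, 373) 49 12 [ 0.463  -0.1166  0.012 ]
blob (325, 354) 10 59 [0.4026 0.0305 0.012 ]
blob (190, 354) 9 59 [0.3288 0.1446 0.012 ]
blob (258, 253) 53 61 [0.4589 0.1475 0.012 ]
[0.4983 0.1738 0.1096] [-1.571 -0.    -0.997] 5.2 0.028881129961406973 [ 0.9 -0.3 -0.6]
rot [-0.   -0.01  0.  ] cm [0.19 8.96 0.11]
[405.3890649  401.06703157]
[405.84666779 315.48302962]
[405.50107191 207.45803356]
[405.59399121  64.37316457]
```

View pics/w3.png

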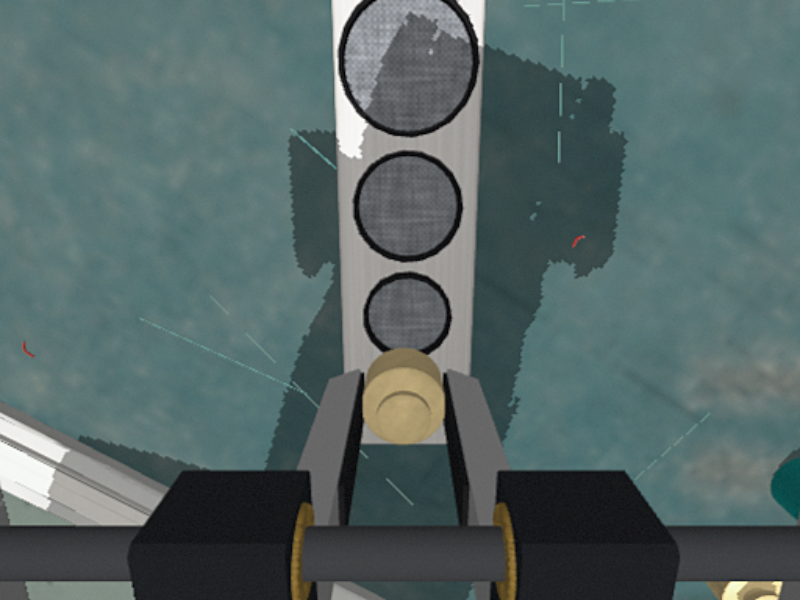

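The dishes show at (408,314), (409,206) and (408,65), within 3 px of the prediction. I lower the medium weight and release it, then go back up.

Request:
send_rows --series "0 0 0 0.3 3 0.1 -1;0 0 0 0.3 6 0.1 -1;0 0 0 0.3 7.5 0.1 -1;0 0 0 0.3 8.3 0.1 -1;0 0 0 0.3 8.7 0.1 -1;0 0 0 0.3 8.9 0.1 -1;0 0 0 0.3 9 0.1 -1;0 0 0 0.3 9 0.1 -1;0 0 0 0.3 9 0.1 -1;0 0 0 0.3 9 0.1 0"

```text
time_s: 6.08
ee_pos: [0.5013, 0.1728, 0.0204]
eef_rot: [-1.569, -0.001, -0.996]
force: [-0.1, -0.1, -0.8]
grip_width: 0.033
```

Request:
send_rows --series "0 0 0 0 0 0 0.2;0 0 0 0 0 0 0.4;0 0 0 0 0 0 0.4;0 0 0 0 0 0 0.4;0 0 0 0 0 0 0.4;0 0 0 0 -3 0 0.4;0 0 0 0 -6 0 0.4;0 0 0 0 -9.5 0 0.4;0 0 0 0 -9.5 0 0.4;0 0 0 0 -9.5 0 0.4"

```text
time_s: 6.92
ee_pos: [0.5014, 0.1729, 0.1161]
eef_rot: [-1.567, -0.001, -0.996]
force: [-0.7, 0.3, -1.2]
grip_width: 0.0659
```

```bash
python3 -c "
from h import *
o,im=look('w4',.022);go(.603,-.2705,.11,-.996);go(.469,-.103,.11,-.996)"
```

```text
blob (112, 354) 15 59 [0.2934 0.2103 0.022 ]
blob (403, 353) 17 61 [ 0.4517 -0.0321  0.022 ]
blob (258, 205) 36 40 [0.501  0.1722 0.022 ]
[0.5014 0.1729 0.1161] [-1.567e+00 -1.000e-03 -9.960e-01] 6.9167 0.0659322564713622 [-0.7  0.3 -1.2]
rot [-0.01  0.    0.  ] cm [ 42.76   0.45 -15.51]
rot [-0.01  0.    0.  ] cm [ 21.42   0.44 -17.65]
```

View pics/w4.png

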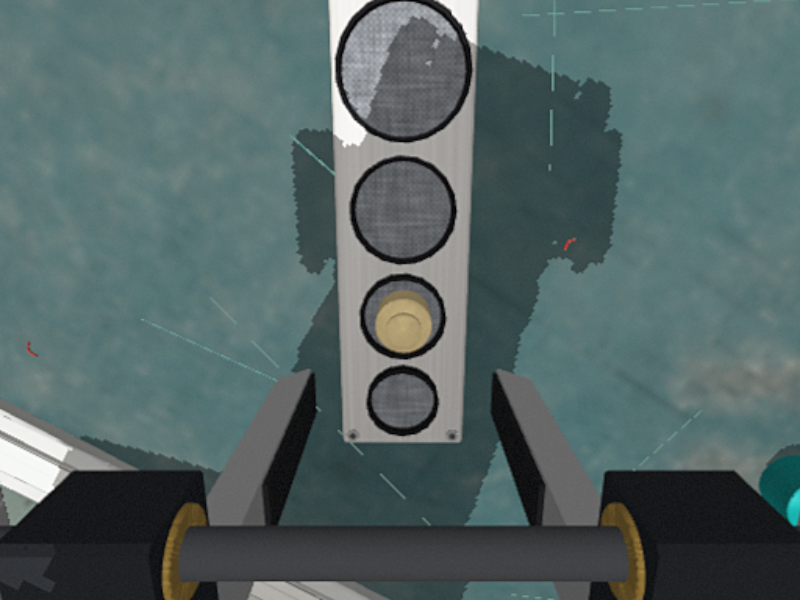

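The medium weight (403,320) stands upright, centred inside its dish (403,315). The small weight is next.

Request:
send_rows --series "0 0 0 3 0 -1.1 0.2;0 0 0 6.8 0 -2.5 0.2;0 0 0 10.6 0 -3.8 0.2;0 0 0 14.4 0 -5.2 0.2;0 0 0 18.2 0 -6.6 0.2;0 0 0 22 0 -8 0.2;0 0 0 25.8 0 -9.3 0.2;0 0 0 29.6 0 -10.7 0.2;0 0 0 33.4 0 -12.1 0.2;0 0 0 37 0 -13.4 0.2"

```text
time_s: 7.8
ee_pos: [0.5887, -0.2128, 0.1125]
eef_rot: [-1.572, 0.002, -0.996]
force: [0.7, 0.9, 0.2]
grip_width: 0.0563
```

Request:
send_rows --series "0 0 0 3 0 -1.1 0.2;0 0 0 5.3 0 -1.9 0.2;0 0 0 5.8 0 -2.1 0.2;0 0 0 5.8 0 -2.1 0.2;0 0 0 5.8 0 -2.1 0.2;0 0 0 5.8 0 -2.1 0.2;0 0 0 5.8 0 -2.1 0.2;0 0 0 5.8 0 -2.1 0.2;0 0 0 5.8 0 -2.1 0.2;0 0 0 5.8 0 -2.1 0.2"

```text
time_s: 8.63
ee_pos: [0.6033, -0.2704, 0.1146]
eef_rot: [-1.571, -0.0, -0.995]
force: [0.4, 0.8, 1.2]
grip_width: 0.0565
```

```bash
python3 -c "
from h import *
o,im=look('w5',.011);go(.603,-.2705,.009,-.996)"
```

```text
blob (380, 352) 24 62 [ 0.5358 -0.4632  0.011 ]
blob (135, 352) 24 62 [ 0.4004 -0.2546  0.011 ]
blob (21, 229) 51 51 [ 0.4682 -0.107   0.011 ]
blob (258, 201) 28 31 [ 0.6035 -0.2705  0.011 ]
blob (473, 182) 78 27 [ 0.7198 -0.4181  0.011 ]
blob (462, 0) 64 18 [ 0.8147 -0.3173  0.011 ]
blob (96, 39) 84 78 [ 0.6453 -0.094   0.011 ]
[ 0.6033 -0.2704  0.1146] [-1.571 -0.    -0.995] 8.6333 0.056513722029397126 [0.4 0.8 1.2]
rot [-0.  0.  0.] cm [-0.02 10.56 -0.03]
```

Request:
send_rows --series "0 0 0 0 4 0 0.2;0 0 0 0 8 0 0.2;0 0 0 0 9.5 0 0.2;0 0 0 0 10.5 0 0.2;0 0 0 0 10.5 0 0.2;0 0 0 0 10.5 0 0.2;0 0 0 0 10.5 0 -1;0 0 0 0 10.5 0 -1;0 0 0 0 10.5 0 -1;0 0 0 0 10.5 0 -1" --newtons 15

```text
time_s: 9.52
ee_pos: [0.6036, -0.271, 0.0103]
eef_rot: [-1.57, -0.001, -0.996]
force: [0.3, 0.8, 1.2]
grip_width: 0.033
```

Request:
send_rows --series "0 0 0 0 0 0 -1;0 0 0 0 0 0 -1;0 0 0 0 0 0 -1;0 0 0 0 0 0 -1;0 0 0 0 0 0 -1;0 0 0 0 -1 0 -1;0 0 0 0 -3 0 -1;0 0 0 0 -6 0 -1;0 0 0 0 -10 0 -1;0 0 0 0 -11 0 -1"

```text
time_s: 10.35
ee_pos: [0.6049, -0.2717, 0.1263]
eef_rot: [-1.567, -0.007, -0.996]
force: [0.7, -1.2, 1.0]
grip_width: 0.023
```

```bash
python3 -c "
from h import *
o,im=look('w6',.1);go(.4568,.144,.12,-.996)"
```

```text
blob (312, 353) 13 62 [ 0.5472 -0.3561  0.1   ]
blob (204, 353) 12 62 [ 0.5053 -0.2907  0.1   ]
blob (258, 251) 41 48 [ 0.595 -0.279  0.1  ]
blob (26, 228) 55 48 [ 0.5292 -0.1413  0.1   ]
blob (468, 180) 88 27 [ 0.7085 -0.3639  0.1   ]
blob (100, 44) 80 75 [ 0.6541 -0.134   0.1   ]
blob (446, 2) 70 24 [ 0.7727 -0.2875  0.1   ]
[ 0.6049 -0.2717  0.1263] [-1.567 -0.007 -0.996] 10.35 0.02296998622931314 [ 0.7 -1.2  1. ]
rot [-0.05  0.    0.08] cm [-42.95   0.33  10.16]
```

View pics/w6.png

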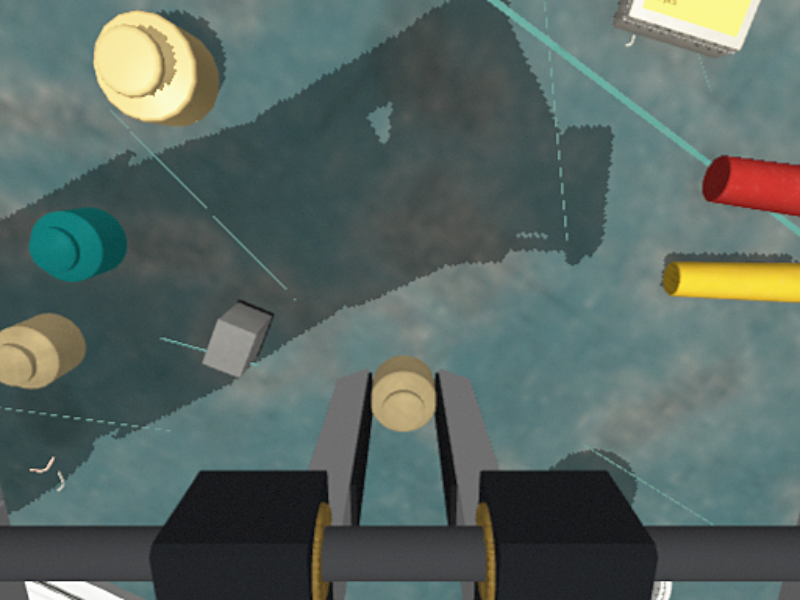

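The small weight is held upright, with its knob at (403,405). I carry it to the small dish.

Request:
send_rows --series "0 0 0 -1.8 0 0.4 -1;0 0 0 -4.5 0 1.1 -1;0 0 0 -8 0 1.9 -1;0 0 0 -11.8 0 2.8 -1;0 0 0 -15.6 0 3.7 -1;0 0 0 -19.4 0 4.6 -1;0 0 0 -23 0 5.5 -1;0 0 0 -26.6 0 6.3 -1;0 0 0 -30 0 7.1 -1;0 0 0 -33.4 0 8 -1"

```text
time_s: 11.23
ee_pos: [0.4875, 0.0544, 0.1191]
eef_rot: [-1.571, 0.0, -0.996]
force: [0.7, 0.0, -0.2]
grip_width: 0.0231
```

Request:
send_rows --series "0 0 0 -3.2 0 0.8 -1;0 0 0 -6 0 1.4 -1;0 0 0 -8 0 1.9 -1;0 0 0 -9 0 2.2 -1;0 0 0 -9.3 0 2.2 -1;0 0 0 -9.3 0 2.2 -1;0 0 0 -9.3 0 2.2 -1;0 0 0 -9.3 0 2.2 -1;0 0 0 -9.3 0 2.2 -1;0 0 0 -9.3 0 2.2 -1"

```text
time_s: 12.07
ee_pos: [0.4569, 0.1424, 0.1194]
eef_rot: [-1.571, -0.0, -0.997]
force: [0.5, 0.5, -0.2]
grip_width: 0.0231
```

```bash
python3 -c "
from h import *
o,im=look('w7',.1);go(.4568,.144,.020,-.996)"
```

```text
blob (313, 354) 8 59 [0.4031 0.0601 0.1   ]
blob (202, 354) 7 59 [0.3602 0.1264 0.1   ]
blob (476, 321) 56 40 [ 0.4896 -0.0158  0.1   ]
blob (258, 252) 41 48 [0.4495 0.1369 0.1   ]
blob (256, 141) 38 39 [0.5088 0.1764 0.1   ]
[0.4569 0.1424 0.1194] [-1.571 -0.    -0.997] 12.0667 0.023080077063218265 [ 0.5  0.5 -0.2]
rot [ 0.   -0.01 -0.  ] cm [-0.13  9.94  0.08]
```

Request:
send_rows --series "0 0 0 -0.1 4 0.1 -1;0 0 0 -0.1 7 0.1 -1;0 0 0 -0.1 8.5 0.1 -1;0 0 0 -0.1 9.2 0.1 -1;0 0 0 -0.1 9.6 0.1 -1;0 0 0 -0.1 9.8 0.1 -1;0 0 0 -0.1 9.9 0.1 -1;0 0 0 -0.1 9.9 0.1 -1;0 0 0 -0.1 9.9 0.1 -1;0 0 0 -0.1 9.9 0.1 -0.2"

```text
time_s: 12.95
ee_pos: [0.4574, 0.1445, 0.0211]
eef_rot: [-1.57, -0.0, -0.996]
force: [-0.5, -0.2, 0.1]
grip_width: 0.0268
```

Request:
send_rows --series "0 0 0 0 0 0 0;0 0 0 0 0 0 0.4;0 0 0 0 0 0 0.4;0 0 0 0 0 0 0.4;0 0 0 0 0 0 0.4;0 0 0 0 -3 0 0.4;0 0 0 0 -6 0 0.4;0 0 0 0 -9.5 0 0.4;0 0 0 0 -9.5 0 0.4;0 0 0 0 -9.5 0 0.4"

```text
time_s: 13.78
ee_pos: [0.4578, 0.1446, 0.1168]
eef_rot: [-1.568, -0.001, -0.996]
force: [0.4, -0.5, -0.4]
grip_width: 0.0658
```

```bash
python3 -c "
from h import *
o,im=look('w8',.020);go(.469,-.103,.11,-.996)"
```

```text
blob (112, 354) 15 59 [0.2469 0.1819 0.02  ]
blob (403, 353) 17 61 [ 0.4068 -0.063   0.02  ]
blob (487, 316) 35 33 [ 0.4832 -0.1023  0.02  ]
blob (258, 204) 28 32 [0.4573 0.1439 0.02  ]
blob (258, 144) 38 39 [0.501  0.1722 0.02  ]
[0.4578 0.1446 0.1168] [-1.568e+00 -1.000e-03 -9.960e-01] 13.7833 0.06578788848224638 [ 0.4 -0.5 -0.4]
rot [-0.01 -0.    0.  ] cm [ 21.42   0.53 -12.44]
```

View pics/w8.png

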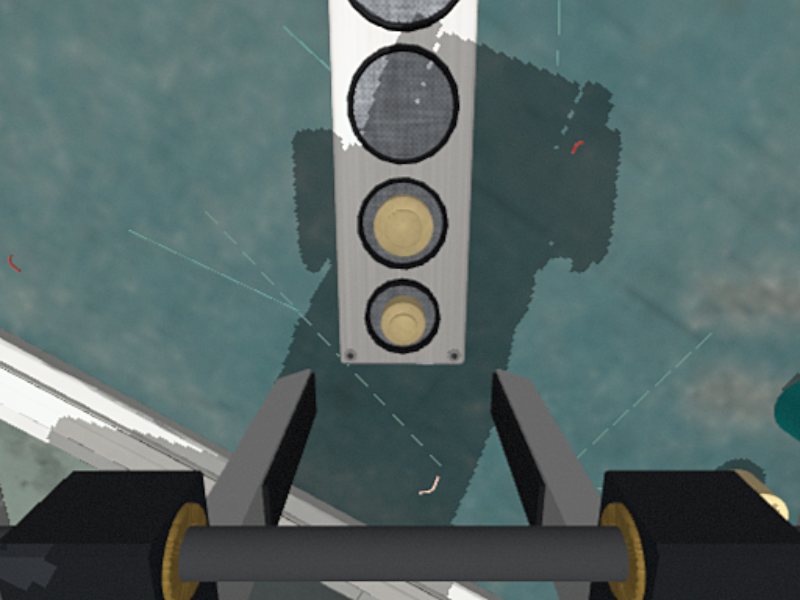

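The small (403,321) and medium (403,226) weights both stand flat and upright in their dishes. The large weight is next.

Request:
send_rows --series "0 0 0 3 0 -1.7 0.5;0 0 0 6 0 -3.5 0.5;0 0 0 9.5 0 -5.5 0.5;0 0 0 13 0 -7.5 0.5;0 0 0 16.5 0 -9.6 0.5;0 0 0 19 0 -11 0.5;0 0 0 21 0 -12.2 0.5;0 0 0 21.4 0 -12.4 0.5;0 0 0 21.4 0 -12.4 0.5;0 0 0 21.4 0 -12.4 0.5" --newtons 30

```text
time_s: 14.67
ee_pos: [0.4688, -0.102, 0.1144]
eef_rot: [-1.572, 0.002, -0.996]
force: [0.7, -0.1, -0.6]
grip_width: 0.0704
```

```bash
python3 -c "
from h import *
o,im=look('w9',.017);go(.469,-.103,.009,-.996)"
```

```text
blob (410, 352) 30 62 [ 0.4198 -0.3137  0.017 ]
blob (106, 352) 30 62 [ 0.2554 -0.0609  0.017 ]
blob (260, 204) 46 50 [ 0.4691 -0.1049  0.017 ]
blob (390, 16) 83 50 [ 0.6393 -0.1087  0.017 ]
[ 0.4688 -0.102   0.1144] [-1.572  0.002 -0.996] 14.6667 0.07040559239704469 [ 0.7 -0.1 -0.6]
rot [ 0.01  0.01 -0.01] cm [ 0.13 10.57 -0.06]
```

Request:
send_rows --series "0 0 0 0.2 4 -0.1 0.5;0 0 0 0.2 8 -0.1 0.5;0 0 0 0.2 9.5 -0.1 0.5;0 0 0 0.2 10.5 -0.1 0.5;0 0 0 0.2 10.5 -0.1 0.5;0 0 0 0.2 10.5 -0.1 0.5;0 0 0 0.2 10.5 -0.1 -1;0 0 0 0.2 10.5 -0.1 -1;0 0 0 0.2 10.5 -0.1 -1;0 0 0 0.2 10.5 -0.1 -1" --newtons 30

```text
time_s: 15.55
ee_pos: [0.4699, -0.1049, 0.0111]
eef_rot: [-1.57, -0.001, -0.996]
force: [0.4, -0.0, -0.5]
grip_width: 0.0471
```

Request:
send_rows --series "0 0 0 0 0 0 -1;0 0 0 0 0 0 -1;0 0 0 0 0 0 -1;0 0 0 0 0 0 -1;0 0 0 0 -1 0 -1;0 0 0 0 -3 0 -1;0 0 0 0 -6 0 -1;0 0 0 0 -10 0 -1;0 0 0 0 -11 0 -1;0 0 0 0 -11 0 -1"

```text
time_s: 16.38
ee_pos: [0.4708, -0.1053, 0.1236]
eef_rot: [-1.567, -0.004, -0.996]
force: [-0.1, 0.1, -1.9]
grip_width: 0.036
```

```bash
python3 -c "
from h import *
o,im=look('w10',.1);go(.5503,.2045,.12,-.996)"
```

```text
blob (340, 353) 17 62 [ 0.4255 -0.2046  0.1   ]
blob (176, 352) 18 62 [ 0.3626 -0.1068  0.1   ]
blob (258, 256) 69 80 [ 0.4588 -0.1138  0.1   ]
blob (379, 19) 79 52 [ 0.6117 -0.0935  0.1   ]
[ 0.4708 -0.1053  0.1236] [-1.567 -0.004 -0.996] 16.3833 0.03597280954770944 [-0.1  0.1 -1.9]
rot [-0.02 -0.    0.02] cm [-21.6    0.12  23.58]
```

Request:
send_rows --series "0 0 0 -1 0 1.1 -1;0 0 0 -2.5 0 2.7 -1;0 0 0 -5 0 5.5 -1;0 0 0 -7.5 0 8.2 -1;0 0 0 -10 0 10.9 -1;0 0 0 -12.5 0 13.7 -1;0 0 0 -15 0 16.4 -1;0 0 0 -17.5 0 19.1 -1;0 0 0 -19.5 0 21.3 -1;0 0 0 -20.8 0 22.7 -1"

```text
time_s: 17.27
ee_pos: [0.5462, 0.1957, 0.1178]
eef_rot: [-1.574, 0.001, -0.994]
force: [0.4, -0.8, -2.5]
grip_width: 0.036
```

Request:
send_rows --series "0 0 0 -0.6 0 0.7 -1;0 0 0 -0.8 0 0.9 -1;0 0 0 -0.8 0 0.9 -1;0 0 0 -0.8 0 0.9 -1;0 0 0 -0.8 0 0.9 -1;0 0 0 -0.8 0 0.9 -1;0 0 0 -0.8 0 0.9 -1;0 0 0 -0.8 0 0.9 -1;0 0 0 -0.8 0 0.9 -1;0 0 0 -0.8 0 0.9 -1"

```text
time_s: 18.1
ee_pos: [0.5502, 0.2046, 0.1205]
eef_rot: [-1.571, -0.0, -0.996]
force: [0.5, 0.5, -2.0]
grip_width: 0.0363
```

```bash
python3 -c "
from h import *
o,im=look('w11',.1);go(.5503,.2045,.020,-.996)"
```

```text
blob (340, 354) 9 58 [0.5066 0.1041 0.1   ]
blob (174, 354) 10 59 [0.4413 0.2055 0.1   ]
blob (258, 272) 68 113 [0.5296 0.191  0.1   ]
[0.5502 0.2046 0.1205] [-1.571 -0.    -0.996] 18.1 0.03629144853790735 [ 0.5  0.5 -2. ]
rot [-0. -0.  0.] cm [ 0.02 10.05 -0.  ]
```

View pics/w11.png

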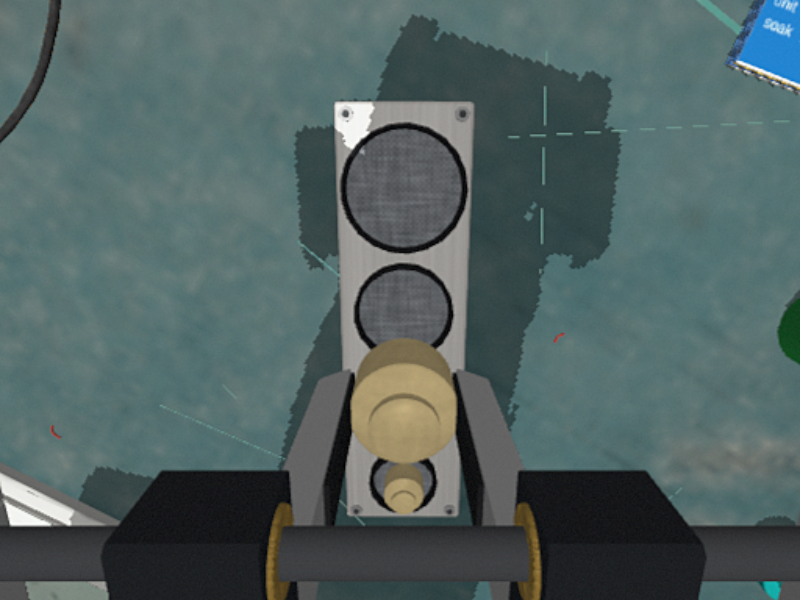

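The large weight, with its knob at (404,425), is in line with the large dish (404,310). I lower it and release.

Request:
send_rows --series "0 0 0 0 4 0 -1;0 0 0 0 7 0 -1;0 0 0 0 8.5 0 -1;0 0 0 0 9.2 0 -1;0 0 0 0 9.6 0 -1;0 0 0 0 9.8 0 -1;0 0 0 0 9.9 0 -1;0 0 0 0 9.9 0 -1;0 0 0 0 9.9 0 -1;0 0 0 0 9.9 0 0"

```text
time_s: 18.98
ee_pos: [0.5506, 0.2049, 0.0223]
eef_rot: [-1.569, -0.0, -0.996]
force: [-0.3, -0.1, 0.6]
grip_width: 0.0399
```

Request:
send_rows --series "0 0 0 0 0 0 0.2;0 0 0 0 0 0 0.6;0 0 0 0 0 0 0.6;0 0 0 0 0 0 0.6;0 0 0 0 0 0 0.6;0 0 0 0 0 0 0.6;0 0 0 0 -3 0 0.6;0 0 0 0 -6 0 0.6;0 0 0 0 -9.5 0 0.6;0 0 0 0 -9.5 0 0.6"

```text
time_s: 19.82
ee_pos: [0.5527, 0.2056, 0.1232]
eef_rot: [-1.562, -0.003, -0.996]
force: [0.6, 0.7, 0.7]
grip_width: 0.0753
```

```bash
python3 -c "
from h import *
o,im=look('w12',.028);go(.645,-.097,.115,-.996)"
```

```text
blob (424, 354) 16 59 [ 0.5139 -0.0184  0.028 ]
blob (91, 354) 17 59 [0.3339 0.2605 0.028 ]
blob (256, 314) 25 32 [0.4612 0.1463 0.028 ]
blob (257, 266) 33 39 [0.5039 0.174  0.028 ]
blob (257, 207) 45 50 [0.5507 0.2043 0.028 ]
[0.5527 0.2056 0.1232] [-1.562 -0.003 -0.996] 19.8167 0.07527022001867985 [0.6 0.7 0.7]
rot [-0.07  0.    0.02] cm [30.44  0.5  -8.61]
```

Request:
send_rows --series "0 0 0 3 0 -0.8 0.8;0 0 0 6.8 0 -1.9 0.8;0 0 0 10.6 0 -3 0.8;0 0 0 14.4 0 -4 0.8;0 0 0 18.2 0 -5.1 0.8;0 0 0 22 0 -6.1 0.8;0 0 0 25.8 0 -7.2 0.8;0 0 0 29 0 -8.1 0.8;0 0 0 30.4 0 -8.5 0.8;0 0 0 30.4 0 -8.5 0.8" --newtons 45

```text
time_s: 20.7
ee_pos: [0.644, -0.0994, 0.1149]
eef_rot: [-1.572, 0.001, -0.999]
force: [0.7, -0.5, -0.7]
grip_width: 0.0844
```

```bash
python3 -c "
from h import *
o,im=look('w13',.022);go(.645,-.097,.01,-.996)"
```

```text
blob (440, 352) 34 62 [ 0.6117 -0.331   0.022 ]
blob (77, 353) 35 62 [ 0.4196 -0.0333  0.022 ]
blob (260, 204) 59 65 [ 0.6451 -0.1003  0.022 ]
[ 0.644  -0.0994  0.1149] [-1.572e+00  1.000e-03 -9.990e-01] 20.7 0.08436057216636043 [ 0.7 -0.5 -0.7]
rot [ 0.01 -0.02 -0.01] cm [ 0.06 10.51  0.13]
```

View pics/w13.png

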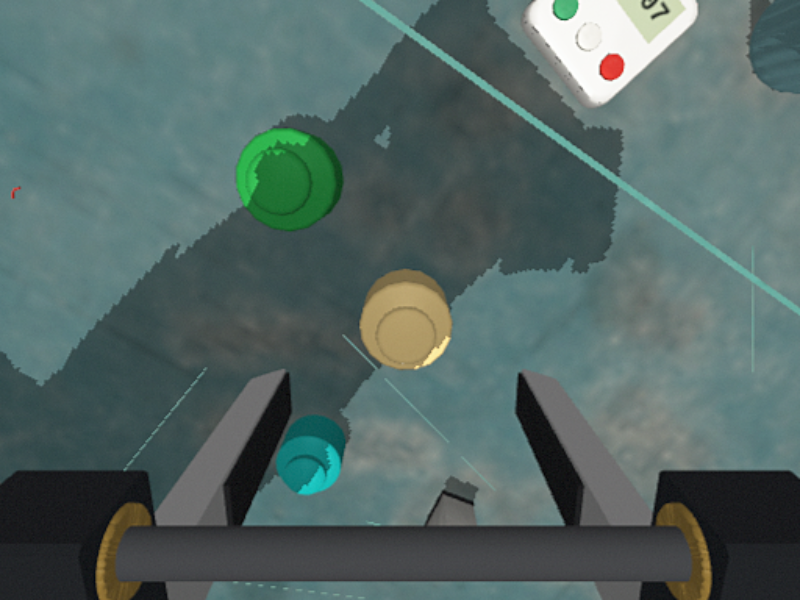

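The brass weight (405,325), centred between the jaws, is the one meant. The green (290,180) and turquoise (310,455) look-alikes are clear of the fingers. I descend and grip.

Request:
send_rows --series "0 0 0 0.2 4 0 0.8;0 0 0 0.2 8 0 0.8;0 0 0 0.2 9.5 0 0.8;0 0 0 0.2 10.4 0 0.8;0 0 0 0.2 10.4 0 0.8;0 0 0 0.2 10.4 0 0.8;0 0 0 0.2 10.4 0 -1;0 0 0 0.2 10.4 0 -1;0 0 0 0.2 10.4 0 -1;0 0 0 0.2 10.4 0 -1" --newtons 45

```text
time_s: 21.58
ee_pos: [0.6455, -0.0983, 0.0133]
eef_rot: [-1.57, -0.001, -0.996]
force: [-0.3, -0.8, -0.7]
grip_width: 0.0614
```

Request:
send_rows --series "0 0 0 0 0 0 -1;0 0 0 0 0 0 -1;0 0 0 0 0 0 -1;0 0 0 0 0 0 -1;0 0 0 0 -1 0 -1;0 0 0 0 -3 0 -1;0 0 0 0 -6 0 -1;0 0 0 0 -10 0 -1;0 0 0 0 -11 0 -1;0 0 0 0 -11 0 -1"

```text
time_s: 22.42
ee_pos: [0.6464, -0.0984, 0.1261]
eef_rot: [-1.567, -0.004, -0.996]
force: [-0.6, 0.3, -3.0]
grip_width: 0.0482
```

```bash
python3 -c "
from h import *
o,im=look('w14',.1);go(.6078,.2417,.12,-.996)"
```

```text
blob (364, 353) 21 62 [ 0.6098 -0.2151  0.1   ]
blob (152, 352) 22 62 [ 0.526 -0.085  0.1  ]
blob (258, 261) 92 105 [ 0.6304 -0.1092  0.1   ]
[ 0.6464 -0.0984  0.1261] [-1.567 -0.004 -0.996] 22.4167 0.04820961011041748 [-0.6  0.3 -3. ]
rot [-0.01  0.    0.01] cm [-30.57   0.29  15.33]
```

Request:
send_rows --series "0 0 0 -1 0 0.5 -1;0 0 0 -3 0 1.5 -1;0 0 0 -6 0 3 -1;0 0 0 -9 0 4.5 -1;0 0 0 -12 0 6 -1;0 0 0 -15 0 7.5 -1;0 0 0 -18 0 9 -1;0 0 0 -21 0 10.5 -1;0 0 0 -24 0 12 -1;0 0 0 -26.5 0 13.3 -1"

```text
time_s: 23.3
ee_pos: [0.6107, 0.1992, 0.1198]
eef_rot: [-1.575, 0.002, -0.995]
force: [0.9, -0.0, -3.7]
grip_width: 0.048
```

Request:
send_rows --series "0 0 0 -2 0 1 -1;0 0 0 -3.3 0 1.7 -1;0 0 0 -4 0 2 -1;0 0 0 -4.1 0 2.1 -1;0 0 0 -4.1 0 2.1 -1;0 0 0 -4.1 0 2.1 -1;0 0 0 -4.1 0 2.1 -1;0 0 0 -4.1 0 2.1 -1;0 0 0 -4.1 0 2.1 -1;0 0 0 -4.1 0 2.1 -1"

```text
time_s: 24.13
ee_pos: [0.6082, 0.2419, 0.1225]
eef_rot: [-1.571, -0.0, -0.997]
force: [-0.2, 0.4, -3.4]
grip_width: 0.0479
```

```bash
python3 -c "
from h import *
o,im=look('w15',.1);go(.6078,.2417,.020,-.996);print(wpix((.6078,.2417,.011),o)*1.5625)"
```

```text
blob (258, 374) 24 12 [0.5127 0.1798 0.1   ]
blob (367, 354) 12 59 [0.5739 0.1244 0.1   ]
blob (149, 354) 12 59 [0.4872 0.2583 0.1   ]
blob (258, 273) 92 128 [0.5863 0.2275 0.1   ]
blob (498, 79) 34 33 [0.7632 0.1812 0.1   ]
blob (22, 62) 45 126 [0.6248 0.4102 0.1   ]
blob (17, 54) 35 110 [0.6273 0.4141 0.1   ]
[0.6082 0.2419 0.1225] [-1.571 -0.    -0.997] 24.1333 0.04789055328330002 [-0.2  0.4 -3.4]
rot [-0. -0.  0.] cm [ 0.   10.25 -0.05]
[402.65044936 311.84498821]
```

View pics/w15.png

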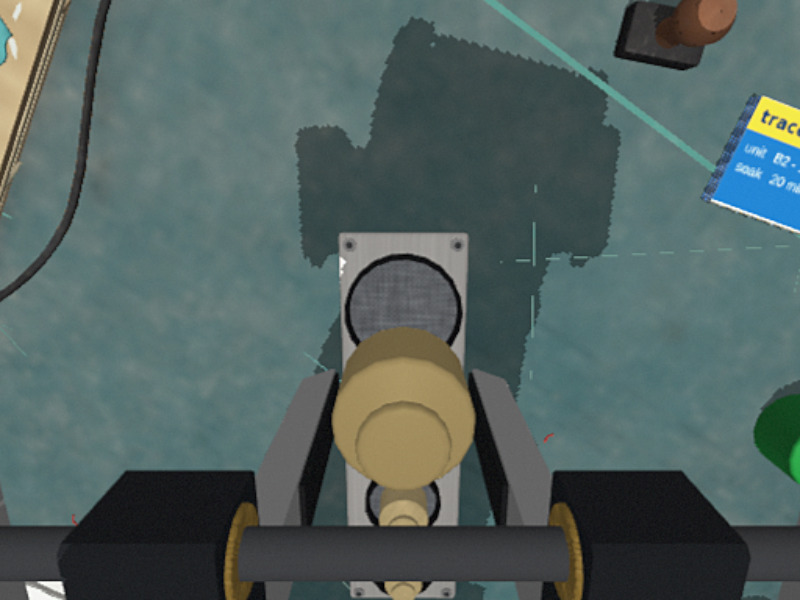

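The largest weight, with its knob at (404,440), lines up with the largest dish (404,310). I lower it, release, and lift clear to the side of the stand.

Request:
send_rows --series "0 0 0 0 4 0 -1;0 0 0 0 7 0 -1;0 0 0 0 8.5 0 -1;0 0 0 0 9.2 0 -1;0 0 0 0 9.6 0 -1;0 0 0 0 9.8 0 -1;0 0 0 0 9.9 0 -1;0 0 0 0 9.9 0 -1;0 0 0 0 9.9 0 -1;0 0 0 0 9.9 0 0.2"

```text
time_s: 25.02
ee_pos: [0.6086, 0.2424, 0.0245]
eef_rot: [-1.569, -0.0, -0.996]
force: [0.5, 0.2, 0.0]
grip_width: 0.0519
```

Request:
send_rows --series "0 0 0 0 0 0 0.4;0 0 0 0 0 0 0.8;0 0 0 0 0 0 0.8;0 0 0 0 0 0 0.8;0 0 0 0 0 0 0.8;0 0 0 0 0 0 0.8;0 0 0 0 -3 0 0.8;0 0 0 0 -6 0 0.8;0 0 0 0 -10 0 0.8;0 0 0 0 -14 0 0.8"

```text
time_s: 25.85
ee_pos: [0.6076, 0.2421, 0.1646]
eef_rot: [-1.572, 0.0, -0.996]
force: [-0.1, 0.4, 0.6]
grip_width: 0.0846
```

Request:
send_rows --series "0 0 0 0 -4 -3 0.8;0 0 0 0 -4 -6 0.8;0 0 0 0 -4 -9 0.8;0 0 0 0 -4 -12 0.8;0 0 0 0 -4 -15 0.8;0 0 0 0 -4 -18 0.8;0 0 0 0 -4 -20 0.8;0 0 0 0 -4 -20 0.8;0 0 0 0 -4 -20 0.8;0 0 0 0 -4 -20 0.8"

```text
time_s: 26.68
ee_pos: [0.4408, 0.1338, 0.2037]
eef_rot: [-1.57, -0.0, -0.996]
force: [0.6, 0.6, 0.5]
grip_width: 0.0844
```

```bash
python3 -c "
from h import *
o,im=look('w16',.028)
s=camera('side');t=camera('top')
a=cv2.resize(s[130:270,190:330],(400,400),interpolation=2);b=cv2.resize(t[115:245,125:425],(800,347))
w=cv2.resize(im,(400,300));c=np.zeros((600,800,3),np.uint8)
c[:253,:]=cv2.resize(b,(800,253)); c[253:,:347]=cv2.resize(a,(347,347)); c[253:553,370:770]=w
cv2.imwrite('pics/fin.png',c[:,:,::-1])"
```

```text
blob (70, 355) 17 57 [0.1178 0.2134 0.028 ]
blob (445, 354) 17 58 [ 0.3822 -0.1932  0.028 ]
blob (258, 164) 22 24 [0.4584 0.145  0.028 ]
blob (258, 114) 29 30 [0.5015 0.1723 0.028 ]
blob (258, 52) 39 45 [0.5513 0.2046 0.028 ]
[0.4408 0.1338 0.2037] [-1.57  -0.    -0.996] 26.6833 0.08438532942109159 [0.6 0.6 0.5]
```

View pics/fin.png

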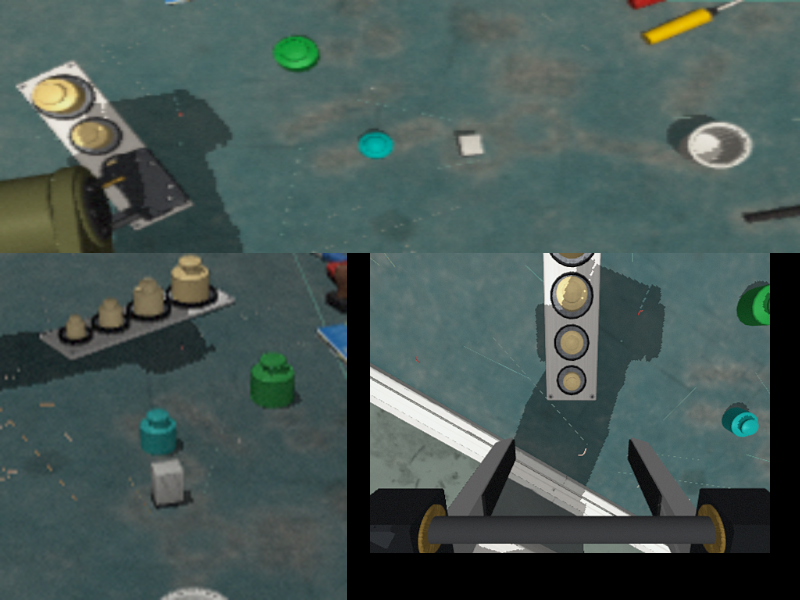

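The final composite shows all four weights upright in their dishes, in size order. In the side panel they stand at (75,328), (111,315), (150,300) and (190,280). The relay, the cup and both look-alikes are where they started, and the gripper is clear. I hand in.

```bash
python3 -c "
from station import *
print(hand_in())"
```

```text
the job is handed in; nothing more can be done
None
```

The four brass check weights are back in the stand in size order, smallest weight in the smallest dish up to largest in the largest. I handed the job in at about 27 s of the 106 s allowed.

- **Placement:** The last side view shows all four upright in their dishes. The last close view measured the small, medium and large weights within about 2 mm of their dish centres. The largest was cut off at the top of that view, so I checked it only by eye in the side and top pictures, where it stands inside its dish.
- **Bystanders:** The relay, the white cup and the green and turquoise look-alikes look unmoved in the final pictures.
- **Forces:** Readings taken at the end of each move never passed about 4 N. The gripper ended open and clear, with the fingertips about 20 cm above the belt.
- **Failed checks:** None failed. The gripper read 1 to 2 mm narrower than each weight's nominal diameter, which I put down to give in the pads.

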